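# Dispense one brush base and slide it onto the blue mat

## Robot

A 6-joint arm with a two-finger parallel gripper is mounted at the origin on the work surface. World frame = base frame: x ahead of the robot, y to its left, z up, the work surface at z = 0. Lengths are in m, angles in rad, forces in N, time in s.
With the tool pointing down it reaches from about 0.275 to 0.825 m from the base axis. Payload 5.2 kg.
Tool frame: the origin (TCP) lies between the finger pads; the fingertips stand 19 mm ahead of it and the grasp point (between the pads) is the TCP; y points along the fingers, z is the direction in which the jaws open and shut, and the axes are right-handed (so a half turn about y gives the same grasp; the last joint's range is limited). The gripper opens to 93 mm and grips with 3 to 60 N. Pads are 15 mm wide; open, the fingers measure 128 mm over their backs; the gripper's body (75 mm by 188 mm) begins 65 mm behind the grasp point.
Start: joints at [1.107, 0.259, 1.535, -0, 1.348, -0.203], TCP at [0.142, 0.531, 0.238] pointing down, gripper open.
Joint ranges: [-3.14, 3.14], [-0.91, 2.08], [0.19, 2.58], [-1.22, 4.36], [0.22, 2.71], [-3.12, 3.12]. Speed limits (rad/s): [2.57, 2.57, 3.14, 3.14, 3.14, 3.14].

## Interface

Orientations are given as a unit quaternion [w, x, y, z].
In Python, from bench import bot, fingers, read_camera, current_clock, current_joint_positions, current_dq, current_effort, current_tcp_pos, current_orientation, current_contact_force, current_wrist_torque, current_finger_gap gives the robot as it stands. Calls block until the motion is done:
- bot.movep(position, orientation): joint-space move of the TCP to a pose.
- bot.move_linear(position, velocity=0.15, frame=None): straight line of the TCP; frame=None keeps the orientation; velocity is the mean speed in m/s.
- bot.movej(angles): joint-space move.
- fingers.grip(opening, grasp_force=None): opening from 0.0 (shut) to 1.0 (fully open); grasp_force is the grip in N (None keeps the last); returns when the fingers have stopped.
- bot.pause(seconds).
- bot.solve_ik(position, orientation): joint angles nearest the present ones, or None.
- read_camera(name): name is "scene" or "top"; returns a dict with "image" (480x640x3 uint8, red, green, blue), "mtx" (3x3 intrinsics, pixels), "R" (3x3) and "t" (3): a world point X has camera coordinates R X + t. Camera axes: x right, y down, z forward; pixel columns grow to the right and rows downward; lengths in m; the calibration is good to about 2 mm. A picture is of the moment at which its call begins. There is no depth.
A pose or a line that the arm cannot do raises bot.Unreachable and nothing moves.
- bot.close_job(): hands the job in, once; it reports no verdict.
Readings, each from a call of its own:
- current_clock(): time.
- current_joint_positions(): joint angles.
- current_dq(): joint speeds.
- current_effort(): joint torques, N m.
- current_tcp_pos(): TCP position.
- current_orientation(): TCP orientation.
- current_contact_force(): force on the tool from outside, world axes, zero at the start.
- current_wrist_torque(): the same for the moment, N m.
- current_finger_gap(): opening from 0.0 (shut) to 1.0 (fully open).
Only numpy, scipy, OpenCV 4.12 (cv2) and the standard library are available. Lean on these libraries where they do the work, as an engineer would, in place of code of your own. Each camera call takes 0.05 s, during which the arm holds its last target.

## Task

Press the feeder's orange plunger fully down once and let it come back up, so that a single copper brush base is pushed out onto the table. Then push that base along the table with the fingers until it lies wholly on the round blue mat, without picking it up. Leave the other bases in the feeder and the other things where they stand.

Things in the scene. Friction and masses are not known exactly. Their poses are not given: they have to be found in the camera images.
- feeder: Fixed feeder. Origin: on the table, under the middle of its upright magazine (46 mm wide, 50 mm high; bottomless, the bases stand on the table). z up; bases leave through the front slot (18.5 mm high) towards its own -x, roughly to the robot. Clear front wall: outer face x = -23 mm. Grey housing behind: x = 19 to 123 mm, 60 mm wide, 62 mm high; feet 5 mm thick to y = +-48 mm.
- plunger (a joint): Travel in m, straight down: 0 up (rest), 0.032 fully down (hard stop). Spring return, about 3 N to start, 9 N at the bottom. It drives a bar 2.6 times as far along the feeder's -x, pushing the lowest base until its centre is about 80 to 87 mm ahead of the feeder's origin. On release plunger and bar go back and the next base drops; another full press ejects it too.
- plunger_top (a point): Centre of the top of the orange plunger cap (round, 34 mm across, 11 mm thick); moves with the plunger. On the feeder's own axis at x = 55 mm, 105 mm above the table at rest and 73 mm when fully down.
- base1: The lowest copper brush base in the magazine, the one that comes out: a flat round puck 36 mm in diameter, 16 mm high, about 40 g, with a black disc on top. Origin: centre of its underside; z up. It slides on the table.
- base2: Second base in the stack, same shape; underside 16 mm above the table at the start, sinks to the table after base1 has gone. Must stay in the magazine.
- base3: Top base in the stack, same shape; underside 32 mm above the table at the start. Must stay in the magazine.
- blue_mat: Round blue mat, 84 mm across, flush with the table (no edge to feel), to the left or the right of the place where the base comes out, about 115 mm from it. Origin: its centre. The target.
- red_mat: Round red mat of the same size, on the other side; not the target.
- glue_bottle: White glue bottle with an orange cap, 36 mm in diameter, 72 mm high, loose, upright. Origin: centre of its underside. Leave it alone.
- ferrule: Steel tube standing on end, 26 mm in diameter, 45 mm high, loose. Origin: centre of its underside. Leave it alone.
- pot: White open cup, 60 mm across the rim, 50 mm high, loose. Origin: centre of its underside. Leave it alone.
Not all that is in view belongs to the job. Of the things like the feeder, leave any that is purple; of the rest the smaller one is meant.

How it is judged:
On the way, in this order (a step that is already met when the one before it is completed fails the run):
1. the plunger is pressed fully down (at least 28 of its 32 mm) and the lowest base has come out of the front (value of joint plunger above 0.028 m and x of base1 in the frame of feeder below -0.065 m), for 0.02 s.
2. the plunger has come back up (value of joint plunger below 0.004 m), for 0.1 s.
3. the base lies on the blue mat (horizontal distance between base1 and blue_mat below 0.025 m), for 0.2 s.
At the end, for the whole second after the job is handed in: The ejected base lies flat and at rest, wholly on the blue mat (its centre within 25 mm of the mat's centre), the plunger is up (within 4 mm), the two other bases are still in the magazine, and bottle, steel tube and cup stand within 15 mm of where they were (horizontal distance between base1 and blue_mat below 0.025 m and height (world z) of base1 below 0.003 m and angle between base1's own z axis and vertical below 0.1 rad and linear speed of base1 below 0.01 m/s and value of joint plunger below 0.004 m and x of each of base2, base3 in the frame of feeder above -0.008 m and distance of each of glue_bottle, ferrule, pot from where it was at the start of the episode below 0.015 m); the robot touches nothing.
It fails at once if the base is picked up (more than 10 mm off the table) instead of pushed (height (world z) of base1 above 0.01 m).
It fails at once if a second base is pushed out of the magazine (x of any of base2, base3 in the frame of feeder below -0.012 m).
It fails at once if a base is taken out of the magazine from above (height (world z) of base2 above 0.03 m or height (world z) of base3 above 0.046 m).
It fails at once if a bystander is moved by more than 15 mm (distance of any of glue_bottle, ferrule, pot from where it was at the start of the episode above 0.015 m).
It also fails if it takes over 48 s, if anything falls off the work surface, if the arm or the gripper's body presses on something with over 40 N, if the wrist force passes 120 N, or if a joint passes its speed limit or range.

## Working session

There is one attempt and no reset: what is moved stays moved. The work goes in short steps, each a Python script; the robot and the scene stay as the last script left them, time stands still between calls to the robot, and variables do not carry over. Pictures are saved under pics/ and viewed, and the job is handed in when it is done.

```bash
ls; mkdir -p pics; python3 - <<'E'
from bench import *
import cv2
for n in("scene","top"):
    c=read_camera(n); cv2.imwrite(f"pics/{n}0.png",c["image"][:,:,::-1]); print(n,c["mtx"],c["R"],c["t"])
print(current_orientation(),current_clock())
E
```

```text
pics
scene [[581.206476     0.         321.4327928 ]
 [  0.         581.206476   230.57762676]
 [  0.           0.           1.        ]] [[ 0.71572512  0.69824786  0.01369219]
 [ 0.4739927  -0.47127144 -0.74379712]
 [-0.51290201  0.53884428 -0.6682652 ]] [-0.42652599 -0.16707916  1.19791295]
top [[487.75166303   0.         322.36747467]
 [  0.         487.75166303 238.19731261]
 [  0.           0.           1.        ]] [[ 0.02448118 -0.99934651  0.02659387]
 [-0.99329533 -0.02732217 -0.11232938]
 [ 0.11298257 -0.02366561 -0.99331509]] [0.02798865 0.52917244 0.81477149]
[-0.70056784  0.70163619 -0.09215575  0.09175336] 0.1
```

View pics/scene0.png

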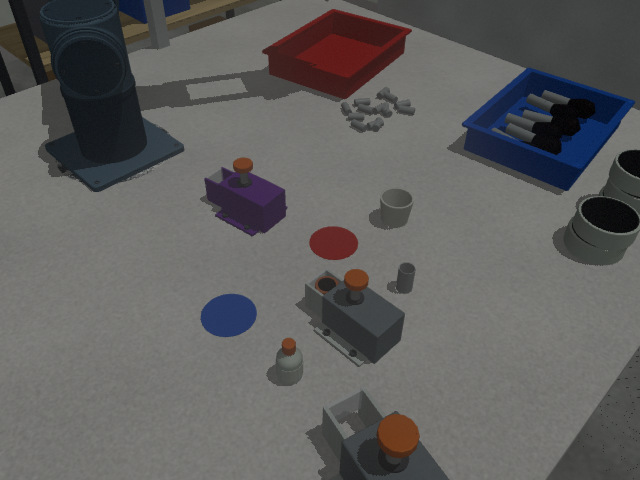

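View pics/top0.png

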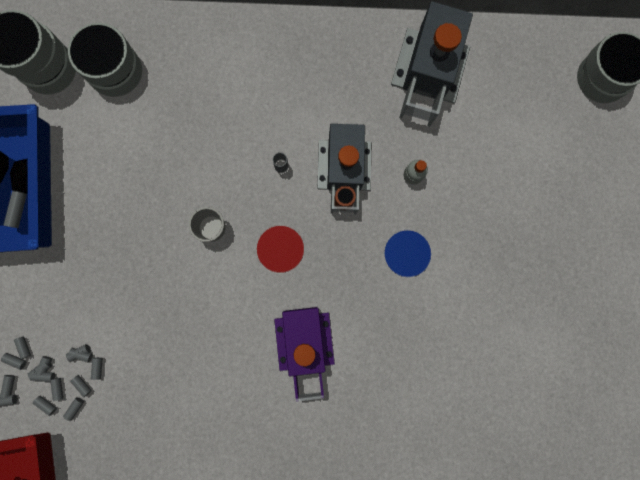

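Feeder candidates in the top view are purple at (305,345), which is excluded, large grey at (437,60), and small grey at (347,165), which has copper bases in its magazine. By the description it's the small grey one. I'll check that in a close crop.

```bash
python3 - <<'E'
import cv2
a=cv2.imread("pics/top0.png")[110:290,250:450]; cv2.imwrite("pics/topc.png",cv2.resize(a,(800,720)[0:2] and (664,598),interpolation=cv2.INTER_CUBIC))
a=cv2.imread("pics/scene0.png")[255:375,290:430]; cv2.imwrite("pics/scenec.png",cv2.resize(a,(700,600),interpolation=cv2.INTER_CUBIC))
E
```

```text
(no output)
```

View pics/topc.png

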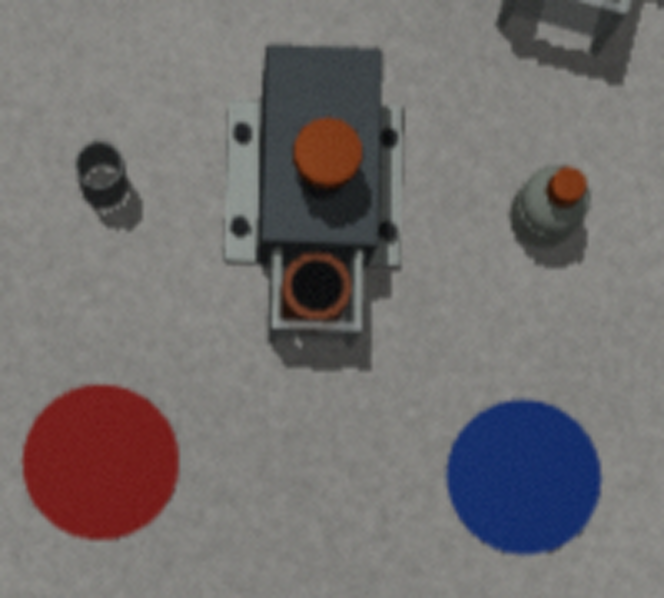

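View pics/scenec.png

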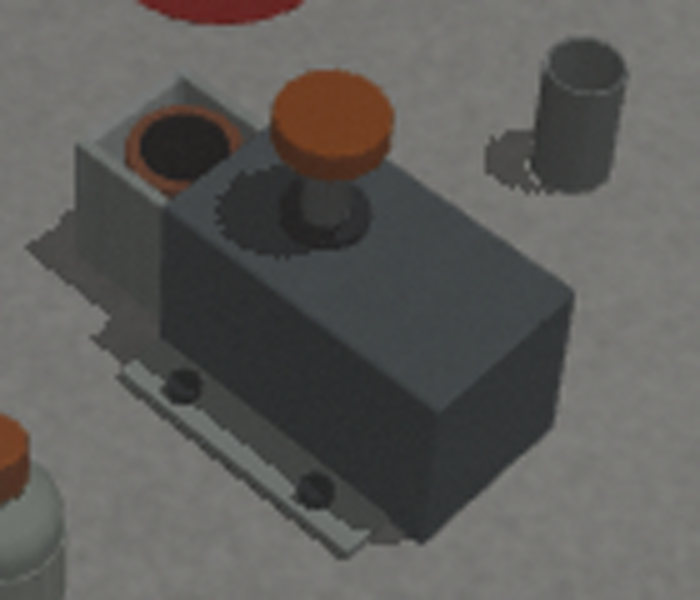

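The crops confirm the small grey feeder. Its cap top is at top px (349,156), the copper base is in the magazine at (345,196), and the blue mat is at (408,254), on the robot's right. Next I'll turn these into positions.

```bash
cat > h.py <<'E'
import numpy as np, cv2
from bench import *
def ray(c,u,v,z):
    d=c["R"].T@np.linalg.inv(c["mtx"])@np.array([u,v,1.]); o=-c["R"].T@c["t"]
    return o+d*(z-o[2])/d[2]
def proj(c,X):
    p=c["mtx"]@(c["R"]@np.asarray(X,float)+c["t"]); return p[:2]/p[2]
def snap(n,f=None):
    c=read_camera(n)
    if f: cv2.imwrite("pics/"+f,c["image"][:,:,::-1])
    return c
E
python3 - <<'E'
from h import *
c=snap("top"); s=snap("scene"); np.set_printoptions(precision=4,suppress=True)
T=lambda x,y,z: ray(c,250+x/3.32,110+y/3.32,z)
S=lambda x,y,z: ray(s,290+x/5,255+y/5,z)
for n,a in dict(cap=(328,151,.105),base=(316,286,.048),blue=(524,477,0),red=(101,462,0),hb_l=(266,45,.062),hb_r=(382,46,.062),hf_r=(378,243,.062),hf_l=(260,241,.062),mag_l=(272,331,.05),mag_r=(361,331,.05),ferr_top=(101,160,.045),bot_cap=(568,185,.072)).items(): print(n,T(*a))
print("scene cap",S(333,112,.105),"base",S(184,147,.048),'hbl',S(573,295,.062),'hbr',S(438,411,.062),'hfr',S(163,208,.062),'blue',ray(s,229,314.5,0),'bot',ray(s,289,343,.072),'pot',ray(s,396,195,.05))
E
```

```text
cap [0.6547 0.0043 0.105 ]
base [0.5996 0.0049 0.048 ]
blue [ 0.5079 -0.1129  0.    ]
red [0.5099 0.1153 0.    ]
hb_l [0.7221 0.0341 0.062 ]
hb_r [ 0.7236 -0.0258  0.062 ]
hf_r [ 0.62   -0.0253  0.062 ]
hf_l [0.6192 0.0348 0.062 ]
mag_l [0.5751 0.0272 0.05  ]
mag_r [ 0.5765 -0.0185  0.05  ]
ferr_top [0.6635 0.1179 0.045 ]
bot_cap [ 0.6505 -0.1201  0.072 ]
scene cap [0.6566 0.0045 0.105 ] base [0.6011 0.0052 0.048 ] hbl [0.7242 0.0317 0.062 ] hbr [ 0.7235 -0.0252  0.062 ] hfr [ 0.6219 -0.0255  0.062 ] blue [ 0.5093 -0.1109  0.    ] bot [ 0.6528 -0.1197  0.072 ] pot [0.5407 0.2426 0.05  ]
```

The measurements agree between the two cameras. The feeder is at about (0.600, 0.0045) with yaw ≈ 0, and the housing comes out at 60×103 mm, as given. The cap is at (0.6555, 0.0045), which is 55 mm behind the origin, and the blue mat is at (0.5085, -0.112). Next is the press, with the fingers shut and the jaw axis along x.

```bash
cat >> h.py <<'E'
from scipy.spatial.transform import Rotation as Ro
def q_for(sgn):   # tool y down, jaw axis (z) along sgn*x
    y=np.array([0,0,-1.]); z=np.array([sgn,0,0.]); x=np.cross(y,z)
    return Ro.from_matrix(np.c_[x,y,z]).as_quat(scalar_first=True)
E
python3 - <<'E'
from h import *
np.set_printoptions(precision=3,suppress=True)
w=current_orientation(); print(Ro.from_quat(w,scalar_first=True).as_matrix())
P=[.6555,.0045,.2]; best=None
for sg in(1,-1):
    j=bot.solve_ik(P,q_for(sg)); print(sg,None if j is None else np.array(j))
    if j is not None:
        d=np.abs(np.array(j)-current_joint_positions()).max()
        if best is None or d<best[0]: best=(d,sg)
print(best)
fingers.grip(0.0,20)
bot.movep(P,q_for(best[1])); print(current_clock(),current_tcp_pos(),current_contact_force())
snap("scene","scene1.png")
E
```

```text
[[ 0.966 -0.001  0.258]
 [-0.258 -0.001  0.966]
 [-0.    -1.    -0.001]]
1 [-0.163  0.472  1.314 -0.     1.355 -0.163]
-1 [-0.163  0.472  1.314 -0.     1.355  2.979]
(np.float64(1.2701842181900205), 1)
4.2583 [0.655 0.006 0.2  ] [-0.387  0.592  0.295]
```

View pics/scene1.png

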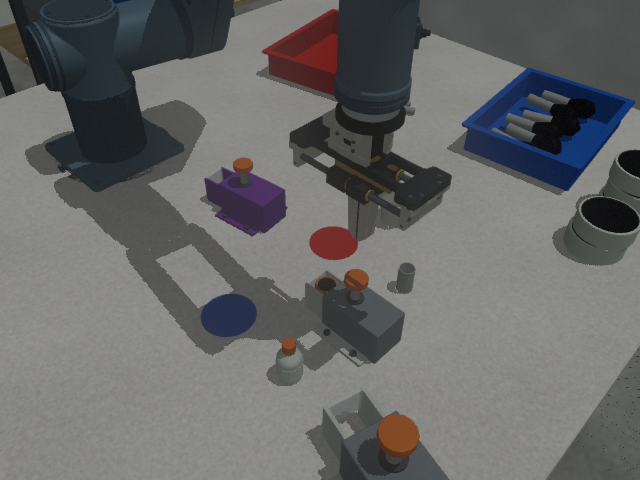

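The picture shows the shut fingertips at about (360,240), above the cap at (356,278). I'll check that against the projection and then press slowly.

```bash
python3 - <<'E'
from h import *
np.set_printoptions(precision=4,suppress=True)
s=snap("scene"); p=current_tcp_pos(); print(proj(s,[p[0],p[1],p[2]-.019]), proj(s,[.6555,.0045,.105]))
x,y=.6555,.0045
bot.move_linear([x,y,.130],velocity=.08)
for z in(.115,.105,.098,.094):
    bot.move_linear([x,y,z],velocity=.04); print(z,current_tcp_pos(),current_contact_force(),current_clock())
snap("top","top2.png");snap("scene","scene2.png")
E
```

```text
[359.6937 235.4025] [355.9932 276.9912]
0.115 [0.6566 0.0043 0.1157] [ 2.2086 -0.3177  4.1441] 5.9083
0.105 [0.6566 0.0043 0.1058] [ 2.7658 -0.5547  6.1002] 6.3083
0.098 [0.6566 0.0043 0.099 ] [ 1.107  -0.4023  7.3311] 6.6333
0.094 [0.6566 0.0044 0.0952] [ 0.5549 -0.31    8.7372] 6.8833
```

View pics/scene2.png

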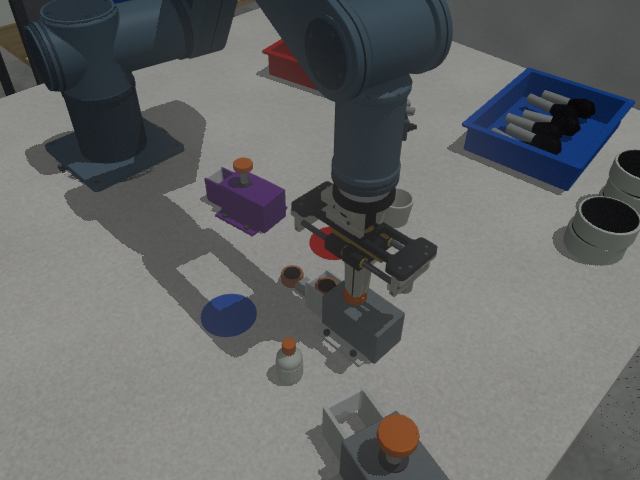

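View pics/top2.png

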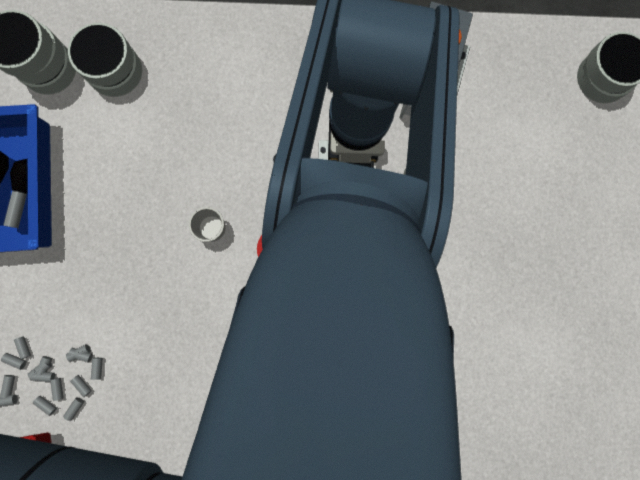

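The base is out, at about (291,274) in the scene view, and travel is about 29 mm. I'll press on to the hard stop and then release.

```bash
python3 - <<'E'
from h import *
np.set_printoptions(precision=4,suppress=True)
x,y=.6555,.0045
for z in(.092,.0905,.089):
    bot.move_linear([x,y,z],velocity=.03); f=current_contact_force(); print(z,current_tcp_pos(),f)
    if f[2]>15: break
bot.pause(.1); print(current_contact_force())
bot.move_linear([x,y,.135],velocity=.05); print(current_contact_force())
bot.move_linear([x,y,.17],velocity=.15)
bot.pause(.1);print(current_clock(),current_contact_force())
snap("scene","scene3.png")
a=cv2.imread("pics/scene3.png")[235:355,260:400]; cv2.imwrite("pics/scene3c.png",cv2.resize(a,(700,600),interpolation=cv2.INTER_CUBIC))
E
```

```text
0.092 [0.6566 0.0043 0.0934] [1.0433 0.0498 9.2352]
0.0905 [0.6567 0.0044 0.0923] [ 0.6712 -0.2218 10.4866]
0.089 [0.6568 0.0044 0.0922] [-3.0692  0.9548 17.8826]
[-2.4804  0.0069 17.1868]
[0.8164 0.7012 0.423 ]
9.3833 [-0.5958 -0.4742  0.3103]
```

View pics/scene3c.png

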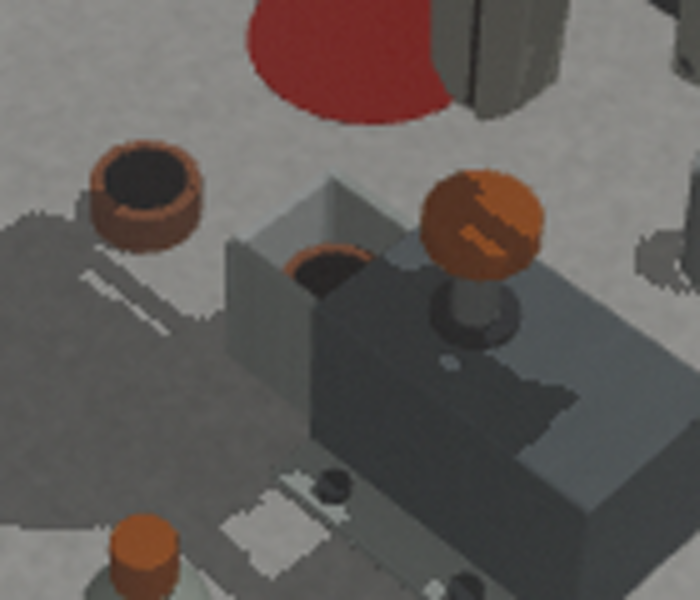

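The plunger is back up and the stack has dropped. The ejected base's top centre is at crop (147,178), which is scene px (289.4,270.6). I'll locate it and then set the fingers behind it, about 26 mm apart, as a cradle.

```bash
python3 - <<'E'
from h import *
np.set_printoptions(precision=4,suppress=True)
s=snap("scene"); b=ray(s,289.4,270.6,.016); print(b)
blue=np.array([.5085,-.112])
b=b[:2]; q=q_for(1)
d=(blue-b)/np.linalg.norm(blue-b); print("dist",np.linalg.norm(blue-b),d)
# rotate tool so jaw axis is perpendicular to push
zz=np.array([-d[1],d[0],0]); yy=np.array([0,0,-1.]); q=Ro.from_matrix(np.c_[np.cross(yy,zz),yy,zz]).as_quat(scalar_first=True)
st=b-d*.055
bot.move_linear([.6555,.0045,.2],velocity=.2)
fingers.grip(.28)
bot.movep([*st,.15],q); bot.move_linear([*st,.024],velocity=.12)
np.savez("push.npz",b=b,d=d,blue=blue)
print(current_tcp_pos(),st,current_finger_gap(),current_contact_force(),current_clock())
snap("scene","scene4.png")
E
```

```text
[0.5182 0.0063 0.016 ]
dist 0.11872441533636584 [-0.0821 -0.9966]
[0.5234 0.061  0.0246] [0.5228 0.0611] 0.28213060012714575 [0.289  0.0167 0.6205] 12.2833
```

View pics/scene4.png

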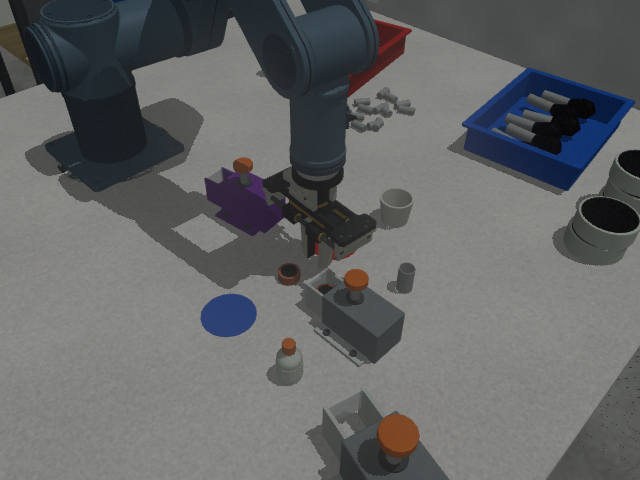

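The fingers stand behind the base, which is at (289,273) in the scene view, and the contact force is about zero. Now I'll push most of the way, stopping about 10 mm short to look.

```bash
python3 - <<'E'
from h import *
np.set_printoptions(precision=4,suppress=True)
f=np.load("push.npz"); b,d,blue=f["b"],f["d"],f["blue"]
bot.move_linear([*(b-d*.028),.024],velocity=.08)
bot.move_linear([*(blue-d*.030),.024],velocity=.04)
print(current_tcp_pos(),current_contact_force(),current_clock())
s=snap("scene","scene5.png")
a=cv2.imread("pics/scene5.png")[240:360,180:320]; cv2.imwrite("pics/scene5c.png",cv2.resize(a,(700,600),interpolation=cv2.INTER_CUBIC))
E
```

```text
[ 0.511 -0.082  0.024] [0.7395 0.2764 0.3846] 15.8833
```

View pics/scene5c.png

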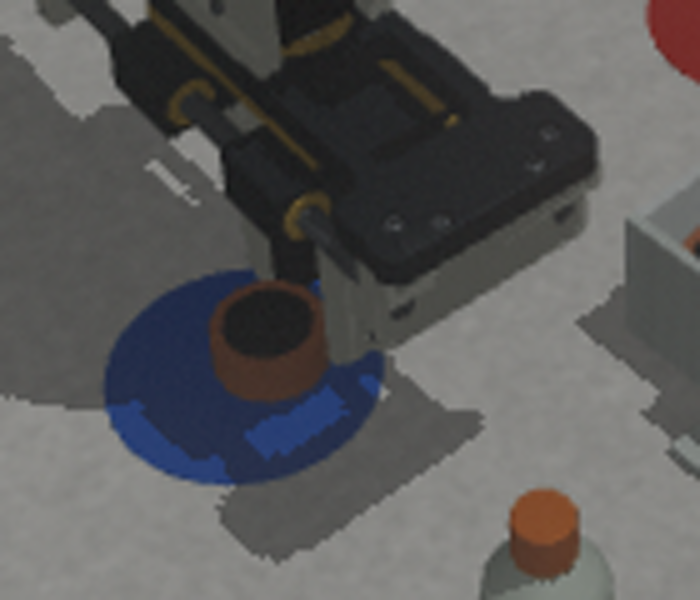

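The base is cradled and on the mat, with its top centre at scene px (233.4,304.4) and the mat centre near (229,315). I'll push the remainder, back off and check.

```bash
python3 - <<'E'
from h import *
np.set_printoptions(precision=4,suppress=True)
f=np.load("push.npz"); b,d,blue=f["b"],f["d"],f["blue"]
s=snap("scene"); p=ray(s,233.4,304.4,.016)[:2]; r=(blue-p); print(p,r,r@d)
t=np.array(current_tcp_pos())[:2]
go=t+d*float(np.clip(r@d,0,.015))
bot.move_linear([*go,.024],velocity=.03)
bot.pause(.3)
bot.move_linear([*(go-d*.04),.024],velocity=.08)
bot.move_linear([*(go-d*.04),.2],velocity=.15)
bot.movep([.4,.3,.25],current_orientation())
print(current_clock(),current_contact_force())
snap("top","top6.png");snap("scene","scene6.png")
a=cv2.imread("pics/top6.png")[140:290,270:450]; cv2.imwrite("pics/top6c.png",cv2.resize(a,(720,600),interpolation=cv2.INTER_CUBIC))
E
```

```text
[ 0.5102 -0.1014] [-0.0017 -0.0106] 0.01074545981019273
20.1667 [ 0.4671 -0.571  -0.9754]
```

View pics/top6c.png

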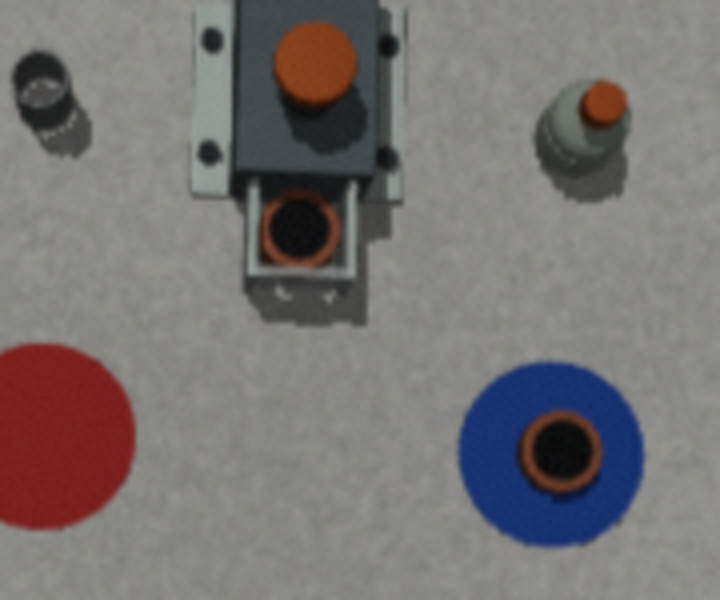

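View pics/scene6.png

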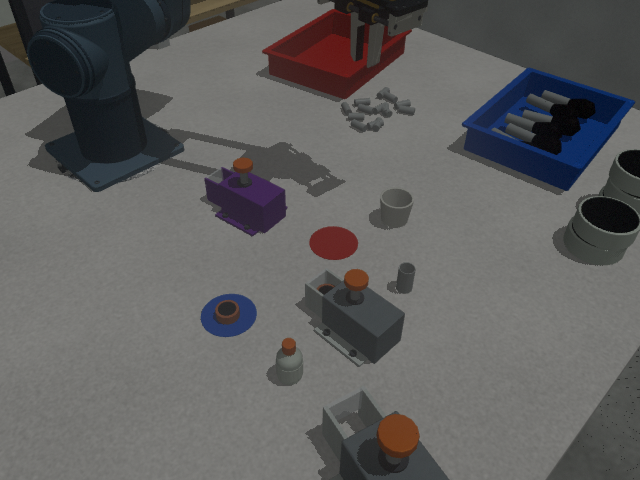

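The base's top centre is at crop (561,452) and the mat centre at (551,454), so the offset is only a few mm. The plunger is up, and the bottle, steel tube and cup are where they were. The gripper hangs free.

```bash
python3 - <<'E'
from h import *
c=snap("top"); p=ray(c,270+561/4,140+452/4,.016); m=ray(c,270+551/4,140+454/4,0); print(np.hypot(*(p-m)[:2]),current_clock())
bot.close_job()
E
```

```text
0.0012634202778998439 20.3167
the job is handed in; nothing more can be done
```

I pressed the small grey feeder's plunger once, down to its hard stop, and one base came out. I released the plunger, pushed the base along the table with two slightly open fingers onto the blue mat, and handed the job in at 20.3 s; no verdict is given.

- **Press:** the fingertips stopped at about 73 mm with 18 N on the tool, which matches the full 32 mm of travel. In the pictures the plunger is back up.
- **Base:** in the last top image its centre is about 1 mm from the mat's centre, within the camera's 2 mm accuracy. It lies flat and wholly on the mat.
- **Rest of the scene:** the remaining bases look to be still in the magazine. The bottle, steel tube and cup look to be where they were; I compared these by eye and did not re-measure them.
- **Gripper:** the arm was holding clear of everything when I handed in.

No check failed. The two cameras differed by 1–2 mm, within the stated accuracy.

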